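# Dry-fit a broken carving and close the toggle clamp

## Robot

A 6-joint arm with a two-finger parallel gripper is mounted at the origin on the work surface. World frame = base frame: x ahead of the robot, y to its left, z up, the work surface at z = 0. Lengths are in m, angles in rad, forces in N, time in s.
With the tool pointing down it reaches from about 0.325 to 0.85 m from the base axis. Payload 4.4 kg.
Tool frame: the origin (TCP) lies at the very end of the fingers, on their centre line; the grasp point (between the pads) lies env.grip_point_offset behind it (env.grip_point_offset is the distance from the TCP to the grasp point, in m); z points along the fingers, y is the direction in which the jaws open and shut (so a half turn about z gives the same grasp; the last joint's range is limited). The gripper opens to 94 mm and grips with 3 to 60 N. Pads are 16 mm wide; open, the fingers measure 119 mm over their backs; the gripper's body (75 mm by 177 mm) begins 78 mm behind the grasp point.
Start: joints at [1.109, 0.207, 1.542, -0, 1.393, -0.15], TCP at [0.176, 0.547, 0.205] pointing down, gripper open.
Joint ranges: [-2.73, 2.73], [-0.86, 2.22], [0.23, 2.46], [-1.11, 4.25], [0.08, 2.63], [-2.82, 2.82]. Speed limits (rad/s): [2.79, 2.79, 3.14, 3.14, 3.14, 3.14].

## Interface

Orientations are given as a unit quaternion [x, y, z, w].
In Python, from plant import status, read_camera, env, spotter gives the robot as it stands. The module is installed in compiled form; this text tells all that it offers.
- The arm moves only by the tool play_rows, never from a script. Its argument "motion" is a list of rows, each a list of 5 numbers: the finger opening in m, from 0 to 0.094, then the shift along the tool's x, y, z in m, then the turn about the tool's z in degrees. A call has 1 to 12 rows; each row is the pose to reach, as a shift and turn from the pose commanded when the call began, along the tool's axes at that moment; what a row does not reach only later rows make up. A row lasts 1/8 s, in which the tool goes at most 62.5 mm and 10.7 degrees, less where a joint would pass 70% of its speed; a pose out of reach is approached as far as the arm can. A call with a gripper value outside its range is refused whole. The fingers move at their own pace and stop on an object; "squeeze" is the grip in N (left out, the last holds). Time passes only in rows, so rows that repeat a pose let the fingers close. It gives the time, the measured TCP pose, the force and the opening at its end, in the units of the state.
- status.state(): the state, without advancing time (a new reading comes with each control period).
- read_camera(name): name is "scene" or "top" or "wrist"; returns a dict with "color" (480x640x3 uint8, red, green, blue), "fovy" (degrees; the focal length in pixels is half the picture's height over the tangent of half this angle, whatever the lens; pixels are square), "cx", "cy" (the principal point, pixels), "pose" (4x4, takes a point from camera to world coordinates). Camera axes: x right, y down, z forward; pixel columns grow to the right and rows downward; lengths in m; the calibration is good to about 2 mm. The wrist camera is an equidistant fisheye: a pixel r from the principal point sees the ray r / f radians off the axis. A picture is of the moment at which its call begins. There is no depth.
- env.sign_off(): hands the job in, once; it reports no verdict.
Trained networks look in the newest picture that a camera, given by its name, has taken for a name from the list of things; names that differ only in an ending like _2 or _b are one class to them, and where a whole thing is asked for, a point or a joint stands for the part that bears it (a point fixed in the world has none). Each returns a list of dicts, best first, with "confidence" (0 to 1); they miss things now and then, are a little off and sometimes report something else, mostly with a low value. They report only what shows in the picture. A call takes as long as a camera call. They do not tell look-alikes from the thing itself.
- spotter.masks_of(name, camera): "mask" (480x640 bool, what is visible of it).
- spotter.pinpoint(name, camera): "centre" ([x, y, z] in m, in the coordinates of the camera as it stood for that picture, good to about 4 mm: a listed point, or the origin of a listed thing).
The state is a dict: "clock": time; "joint_positions": joint angles; "dq": joint speeds; "joint_torque": joint torques, N m; "position": TCP position; "eef_rot": TCP orientation; "force": force on the tool from outside, world axes, zero at the start; "ft_torque": the same for the moment, N m; "grip_width": finger opening in m.
Only numpy, scipy, OpenCV 4.12 (cv2) and the standard library are available. Lean on these libraries where they do the work, as an engineer would, in place of code of your own. Each camera call takes 0.05 s, during which the arm holds its last target. There are 200 camera calls.

## Task

Dry-fit the broken carving for gluing: with a fingertip, slide the loose wooden fragment along the jig until its broken end butts against the fixed carved board, and press it there lightly for a moment. Then push the toggle clamp's handle over its dead centre and on until the rubber foot bears firmly on the fragment (about 10 N), and take the hand away, leaving the joint closed and clamped. It is a fragile museum piece: never put more than 20 N on the joint or under the foot, and leave the other things on the table alone.

Things in the scene. Friction and masses are not known exactly. Their poses are not given: they have to be found in the camera images.
- jig: Plywood bed board, fixed on the table, 190 x 390 x 12 mm, turned by up to 0.35 rad. Origin at the underside on the fitting channel's centre line; y runs along the channel, x across it (board: x -130 to +60 mm, y -195 to +195 mm). Two wooden rails, 8 mm wide, 8 mm high above the board, at x -28 and +28 mm, y -180 to +90 mm, leave a 48 mm wide channel.
- board: The large carved piece, fixed on the jig at the channel's +y end: dark wood, 44 x 110 x 22 mm (x, y, z), origin at the centre of its underside, axes as the jig's. A wooden bridge holds it down 70 to 100 mm beyond its broken face.
- break_face (a point): Centre of the fixed board's flat broken face, which looks to the jig's -y; 11 mm above the jig's board, 23 mm above the table. Axes as the jig's.
- fragment: Loose carved fragment, dark wood, about 130 g, flat in the channel with 2 mm of play each side. Origin at its underside's centre, y along it towards the fixed board: body 44 mm wide, y -35 to +85 mm; plain tang 28 mm wide, y -85 to -35 mm; all 22 mm thick (top 34 mm above the table). It starts 25 to 65 mm short of the fixed board and slides easily (1 to 2 N).
- broken_end (a point): Centre of the fragment's flat broken end (its +y end), 11 mm above its underside; it must meet break_face.
- tang_end (a point): Centre of the flat free end of the fragment's tang (its -y end), 11 mm above its underside: push here, along the channel.
- clamp: Steel toggle clamp screwed to the jig's -x side: base plate 62 x 56 x 5 mm, origin at its underside's centre on the jig's board (12 mm above the table), axes as the jig's. Its lever has an upright handle with a black crossbar and an arm that swings down to +x, over the channel, with a spindle and a black rubber foot, 20 mm across, 70 mm from the hinge.
- clamp_hinge (a point): Middle of the lever's hinge, 63 mm above the clamp's origin; the hinge axis runs along the jig's y. A stiff hinge and an over-centre spring keep the lever wherever it is left. To move it, the crossbar needs about 11 N at the start, 5 N at dead centre and 0 to 3 N just before the foot touches the fragment.
- crossbar (a point): Middle of the handle's black crossbar (50 mm long along y, 16 mm thick), 90 mm from the hinge axis. Push it from its -x side towards +x, level: it starts about 48 mm to the -x side of the hinge, 151 mm above the table, rises to 165 mm at dead centre and ends 25 to 50 mm to the +x side. The way down behind it is clear.
- toggle (a joint): Angle of the handle, rad: 0 open (start), 0.56 upright = dead centre, growing to +x. The foot meets the fragment between 0.82 and 1.14, depending on how far its spindle is screwed out (not measured): find it by feel. The foot is sprung, 7 N/mm; 8 to 10 N of push on the crossbar then loads the fragment with about 7 to 11 N, most of which stays when the hand leaves.
- glass: Drinking glass standing on the table beyond the jig, 68 mm across, 85 mm high; origin at its underside. Leave alone.
- paint_tin: Flat white watercolour tin, 75 x 150 x 14 mm, on the table beyond the jig. Leave alone.
- splinter: Another loose carved piece, 30 x 120 x 16 mm, on the table at the jig's +y end. Leave alone.
Things that resemble listed ones, but are neither listed nor needed, are in the scene too. What is shaped like the fragment but pink or purple is not meant.

How it is judged:
On the way, in this order (a step that is already met when the one before it is completed fails the run):
1. the fragment is pressed home against the fixed board (more than 1.5 N) while the clamp is still open (y of broken_end in the frame of break_face between -0.0025 and 0.0025 m and x of broken_end in the frame of break_face between -0.005 and 0.005 m and z of broken_end in the frame of break_face between -0.003 and 0.003 m and contact force between fragment and board above 1.5 N and value of joint toggle below 0.3 rad), for 0.1 s.
2. the clamp's handle is pushed over its dead centre with the fragment in place (y of broken_end in the frame of break_face between -0.0025 and 0.0025 m and x of broken_end in the frame of break_face between -0.005 and 0.005 m and z of broken_end in the frame of break_face between -0.003 and 0.003 m and value of joint toggle above 0.62 rad), for 0.1 s.
At the end, for the whole second after the job is handed in: The fragment's broken end lies within 2.5 mm of the fixed board's face along the channel, 5 mm sideways and 3 mm in height, at rest; the clamp's handle is past its dead centre (above 0.7 rad) and the foot alone loads the fragment with more than 5 N (y of broken_end in the frame of break_face between -0.0025 and 0.0025 m and x of broken_end in the frame of break_face between -0.005 and 0.005 m and z of broken_end in the frame of break_face between -0.003 and 0.003 m and value of joint toggle above 0.7 rad and contact force between clamp and fragment above 5 N and linear speed of fragment below 0.01 m/s); the robot touches nothing.
It fails at once if the joint between fragment and board pressed with more than 20 N (contact force between fragment and board above 20 N).
It fails at once if the clamp loads the fragment with more than 20 N (contact force between clamp and fragment above 20 N).
It fails at once if the glass is shifted by more than 15 mm (distance of glass from where it was at the start of the episode above 0.015 m).
It fails at once if the paint tin is shifted by more than 15 mm (distance of paint_tin from where it was at the start of the episode above 0.015 m).
It fails at once if the other carved piece is shifted by more than 15 mm (distance of splinter from where it was at the start of the episode above 0.015 m).
It also fails if it takes over 72 s, if anything falls off the work surface, if the arm or the gripper's body presses on something with over 40 N, if the wrist force passes 120 N, or if a joint passes its speed limit or range.

## Working session

There is one attempt and no reset: what is moved stays moved. The work goes in short steps, Python scripts to look and compute and a tool call to move; the robot and the scene stay as the last step left them, time stands still between calls to the robot, and variables do not carry over. Pictures are saved under pics/ and viewed, about 8 in all and at most 12, crops included, and the job is handed in when it is done.

Besides the shell and the picture viewer there is one more tool, called after "Emit:" by a JSON object that holds its "op" and its "data", one argument or row to a line. play_rows: Moves the arm, as the interface text tells. Its arguments: {"type":"object","properties":{"motion":{"type":"array","items":{"type":"array","items":{"type":"number"}}},"squeeze":{"type":"number"}},"required":["motion"]}

```bash
mkdir -p pics
cat > h.py <<'E'
import numpy as np,cv2
from plant import status,read_camera,env,spotter
from scipy.spatial.transform import Rotation as R
np.set_printoptions(precision=4,suppress=True)
def pts(cam,names):
    c=read_camera(cam);T=np.array(c['pose'])
    for n in names:
        for d in spotter.pinpoint(n,cam)[:3]:
            print(cam,n,round(d['confidence'],2),(T@np.r_[d['centre'],1])[:3])
    return c
def save(c,f): cv2.imwrite('pics/'+f,c['color'][:,:,::-1])
E
python3 - <<'E'
from h import *
print(status.state()); print(env.grip_point_offset)
N=['jig','break_face','broken_end','tang_end','clamp_hinge','crossbar','fragment','board','clamp','glass','paint_tin','splinter']
a=pts('scene',N);b=pts('top',N)
save(a,'s.png');save(b,'t.png')
print(a['pose'],a['fovy'],b['pose'],b['fovy'])
E
```

```text
{'clock': 0.0, 'joint_positions': array([ 1.1085,  0.2074,  1.5429, -0.    ,  1.3935, -0.1505]), 'dq': array([ 0.0003, -0.001 ,  0.0016, -0.0013, -0.0018,  0.0004]), 'joint_torque': array([ -0.0011, -37.0882, -28.1413,   0.0699,   0.0363,  -0.0002]), 'position': array([0.1761, 0.5465, 0.2043]), 'eef_rot': array([ 0.1553,  0.9879, -0.0011, -0.0003]), 'force': array([ 0.0141, -0.0684, -0.4887]), 'ft_torque': array([-0.0627,  0.0356, -0.0185]), 'grip_width': 0.09408654731335252}
0.0188
scene jig 0.7 [0.5817 0.0391 0.0004]
scene break_face 0.57 [0.5523 0.1224 0.0225]
scene broken_end 0.87 [ 0.2903 -0.1916  0.0116]
scene broken_end 0.78 [0.5711 0.0663 0.0197]
scene broken_end 0.65 [ 0.6639 -0.3642  0.0121]
scene tang_end 0.83 [ 0.6191 -0.1019  0.0189]
scene tang_end 0.74 [ 0.3454 -0.3491  0.0088]
scene tang_end 0.72 [ 0.7805 -0.2417  0.0089]
scene clamp_hinge 0.88 [0.4992 0.0602 0.0737]
scene clamp_hinge 0.55 [ 0.6206 -0.1009  0.0192]
scene crossbar 0.67 [0.4549 0.0452 0.1517]
scene fragment 0.97 [ 0.7202 -0.3044 -0.0038]
scene fragment 0.96 [ 0.3177 -0.2689 -0.0028]
scene fragment 0.75 [
[... 752 characters left out ...]
 0.003 ]
top fragment 0.85 [ 0.3179 -0.2714 -0.0066]
top fragment 0.58 [ 0.7235 -0.3018 -0.0009]
top fragment 0.57 [ 0.5984 -0.0202  0.0095]
top board 0.66 [0.5389 0.1749 0.0132]
top board 0.33 [0.4556 0.046  0.1493]
top clamp 0.85 [0.4985 0.064  0.0126]
top glass 0.67 [ 0.7327 -0.0247  0.0025]
top paint_tin 0.93 [0.6998 0.1474 0.0006]
top splinter 0.87 [ 0.5188  0.3193 -0.0025]
[[ 0.4775  0.7348 -0.4817  1.1167]
 [ 0.8785 -0.4095  0.2461 -0.2457]
 [-0.0164 -0.5407 -0.841   1.0716]
 [ 0.      0.      0.      1.    ]] 42.00317953051657 [[ 0.0179 -0.9978  0.0636  0.4789]
 [-0.9998 -0.0186 -0.0112  0.0517]
 [ 0.0124 -0.0634 -0.9979  1.4151]
 [ 0.      0.      0.      1.    ]] 44.631974615958036
```

View pics/s.png

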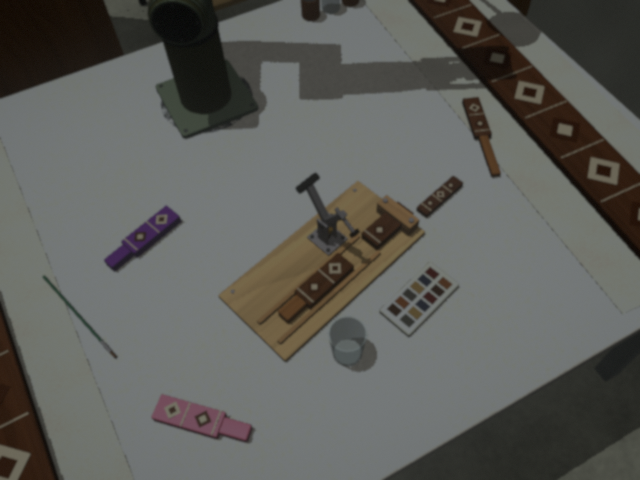

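View pics/t.png

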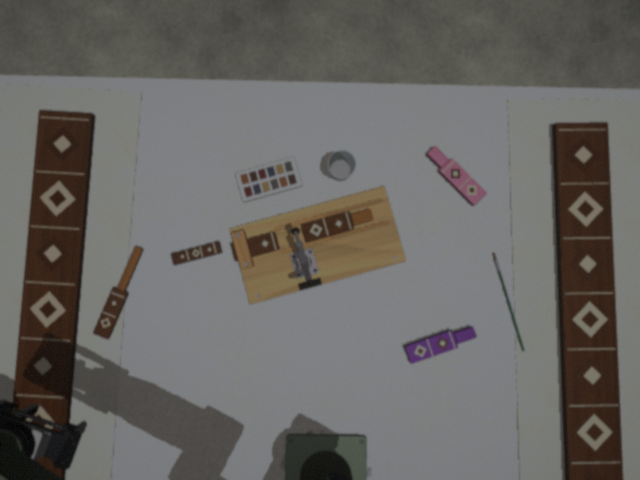

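Top view: the real fragment is in the jig channel at (338,226) with its tang at (362,215). The purple (440,345) and pink (455,175) copies are decoys. The clamp is open, with its crossbar at (310,285). The network points agree with the sizes given: jig angle about 0.29 rad, gap about 60 mm.

```bash
cat >> h.py <<'E'
TH=0.29
JX=np.array([np.cos(TH),np.sin(TH),0]);JY=np.array([-np.sin(TH),np.cos(TH),0])
def jig(p,o): d=np.asarray(p)-o; return np.array([d@JX,d@JY,d[2]])
def shift(target,dirY=JY):
    s=status.state();M=R.from_quat(s['eef_rot']).as_matrix()
    v=M.T@dirY; a=np.degrees(np.arctan2(-v[0],v[1])) # turn about tool z bringing y onto dirY
    print('shift',M.T@(np.asarray(target)-s['position']),'turn',a)
E
python3 - <<'E'
from h import *
bf=np.array([.5527,.1229,.023])
for n,p in dict(tang=[.62,-.1004,.02],be=[.5713,.0658,.02],hinge=[.5,.0604,.074],cb=[.4549,.0445,.1517]).items(): print(n,jig(p,bf))
shift(np.array([.6199,-.1004,.20])-.035*JY)
E
```

```text
tang [ 0.0006 -0.2332 -0.003 ]
be [ 0.0015 -0.06   -0.003 ]
hinge [-0.0684 -0.0448  0.051 ]
cb [-0.1161 -0.0472  0.1287]
shift [-0.6406 -0.5092  0.0054] turn -34.48163790867221
```

Emit:
{"op": "play_rows", "data": {
  "motion": [
    [0,-0.04,-0.032,0,-3],
    [0,-0.08,-0.064,0,-6],
    [0,-0.12,-0.095,0,-9],
    [0,-0.16,-0.127,0,-12],
    [0,-0.21,-0.167,0,-15],
    [0,-0.26,-0.207,0,-18],
    [0,-0.31,-0.246,0,-21],
    [0,-0.36,-0.286,0,-24],
    [0,-0.41,-0.326,0,-27],
    [0,-0.46,-0.366,0,-30],
    [0,-0.51,-0.405,0,-32],
    [0,-0.55,-0.437,0,-34.5]
  ]
}}

```text
clock: 2.8
position: [0.5669, -0.0394, 0.2057]
eef_rot: [-0.145, 0.989, 0.0, 0.0]
force: [0.4, -0.5, -0.0]
grip_width: 0.0006
```

Run:
```python
from h import *
shift(np.array([.6199,-.1004,.12])-.035*JY)
```

```text
shift [-0.0332 -0.1087  0.0857] turn 0.06716115221452758
```

Emit:
{"op": "play_rows", "data": {
  "motion": [
    [0,-0.015,-0.05,0,0],
    [0,-0.033,-0.109,0.02,0],
    [0,-0.033,-0.109,0.06,0],
    [0,-0.033,-0.109,0.086,0],
    [0,-0.033,-0.109,0.086,0]
  ]
}}

```text
clock: 3.42
position: [0.6264, -0.1318, 0.1162]
eef_rot: [-0.144, 0.99, 0.002, -0.003]
force: [0.2, 0.5, 0.6]
grip_width: 0.0003
```

Run:
```python
from h import *
c=pts('wrist',['tang_end','break_face','broken_end','clamp_hinge','crossbar']);save(c,'w.png')
pts('top',['tang_end','broken_end'])
shift(np.array([.6199,-.1004,.019])-.035*JY)
```

```text
wrist tang_end 0.61 [ 0.6165 -0.0971  0.0211]
wrist break_face 0.59 [0.5553 0.1229 0.0257]
wrist broken_end 0.9 [ 0.6654 -0.3592  0.0127]
wrist broken_end 0.68 [0.5686 0.0668 0.0205]
wrist clamp_hinge 0.55 [0.4986 0.0593 0.0776]
top tang_end 0.82 [ 0.6201 -0.0987  0.0263]
top tang_end 0.77 [ 0.3474 -0.3489  0.0113]
top tang_end 0.63 [ 0.7811 -0.2427  0.0132]
top broken_end 0.85 [ 0.6657 -0.3581  0.011 ]
top broken_end 0.72 [0.5744 0.0639 0.0232]
top broken_end 0.57 [ 0.2858 -0.1896  0.0117]
shift [-0.     -0.0015  0.1016] turn 0.03326940889512136
```

View pics/w.png

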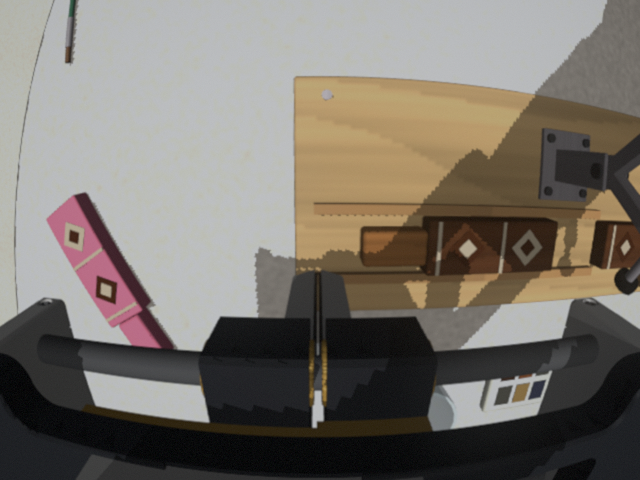

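The wrist view shows the tang's free end at (362,246), with the closed fingers behind it and in line with the channel. I'll descend into the channel and advance.

Emit:
{"op": "play_rows", "data": {
  "motion": [
    [0,0,-0.001,0.04,0],
    [0,0,-0.001,0.075,0],
    [0,0,-0.001,0.095,0],
    [0,0,-0.001,0.096,0],
    [0,0,-0.001,0.096,0]
  ]
}}

```text
clock: 4.5
position: [0.6302, -0.1337, 0.0248]
eef_rot: [-0.145, 0.989, -0.001, 0.001]
force: [-0.4, -0.3, 1.0]
grip_width: 0.0008
```

Emit:
{"op": "play_rows", "data": {
  "motion": [
    [0,0,0.006,0,0],
    [0,0,0.012,0,0],
    [0,0,0.018,0,0],
    [0,0,0.024,0,0],
    [0,0,0.028,0,0],
    [0,0,0.032,0,0],
    [0,0,0.036,0,0],
    [0,0,0.04,0,0]
  ]
}}

```text
clock: 5.5
position: [0.6175, -0.0949, 0.0235]
eef_rot: [-0.145, 0.989, -0.0, 0.0]
force: [-0.3, -0.0, 1.7]
grip_width: 0.0006
```

Run:
```python
from h import *
print(jig(status.state()['position'],np.array([.5527,.1229,.023])),status.state()['force'])
pts('top',['tang_end','broken_end'])
shift(np.array([.5527,.1229,.023])-.175*JY-.0125*JY)
```

```text
[-0.0002 -0.2273  0.0005] [-0.2917 -0.0126  1.7183]
top tang_end 0.91 [ 0.3448 -0.3483  0.012 ]
top tang_end 0.76 [ 0.7835 -0.2425  0.0077]
top tang_end 0.27 [ 0.7004  0.1488 -0.0023]
top broken_end 0.82 [0.5726 0.0829 0.0194]
top broken_end 0.64 [ 0.2867 -0.189   0.01  ]
top broken_end 0.32 [ 0.5199  0.3188 -0.0024]
shift [-0.0004  0.0393  0.0003] turn 0.03236625202004546
```

Emit:
{"op": "play_rows", "data": {
  "motion": [
    [0,0,0.004,0,0],
    [0,0,0.009,0,0],
    [0,0,0.014,0,0],
    [0,0,0.019,0,0],
    [0,0,0.024,0,0],
    [0,0,0.028,0,0],
    [0,0,0.031,0,0],
    [0,0,0.034,0,0],
    [0,0,0.035,0,0]
  ]
}}

```text
clock: 6.78
position: [0.6075, -0.0614, 0.0235]
eef_rot: [-0.145, 0.989, -0.0, 0.0]
force: [-0.5, 0.1, -0.4]
grip_width: 0.0004
```

Run:
```python
from h import *
s=status.state();print(jig(s['position'],np.array([.5527,.1229,.023])),s['force'])
c=pts('top',['broken_end','break_face'])
import cv2
im=c['color'][200:280,220:400,::-1];cv2.imwrite('pics/t2.png',cv2.resize(im,None,fx=4,fy=4,interpolation=2))
```

```text
[-0.0002 -0.1922  0.0005] [-0.5059  0.125  -0.4449]
top broken_end 0.96 [ 0.6609 -0.3617  0.0134]
top broken_end 0.93 [ 0.2859 -0.188   0.0078]
top broken_end 0.92 [0.5602 0.1147 0.0221]
top break_face 0.68 [0.5542 0.123  0.025 ]
top break_face 0.27 [0.5603 0.1146 0.0196]
```

View pics/t2.png

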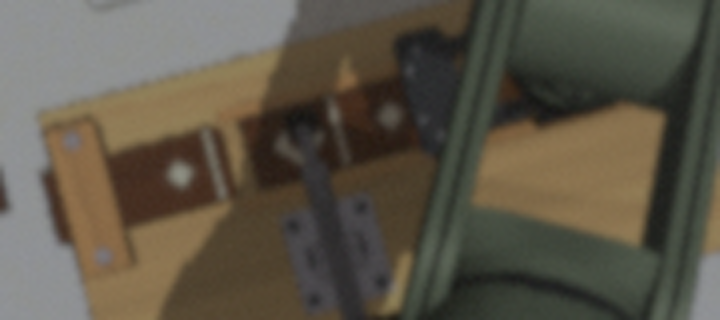

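The crop shows a gap of about 9 mm between the broken faces, from (230,165) to (246,160). I'll continue gently.

Emit:
{"op": "play_rows", "data": {
  "motion": [
    [0,0,0.002,0,0],
    [0,0,0.004,0,0],
    [0,0,0.005,0,0],
    [0,0,0.006,0,0],
    [0,0,0.006,0,0]
  ]
}}

```text
clock: 7.55
position: [0.6057, -0.0556, 0.0235]
eef_rot: [-0.145, 0.989, 0.0, 0.0]
force: [-0.7, 0.0, -0.3]
grip_width: 0.0
```

Emit:
{"op": "play_rows", "data": {
  "motion": [
    [0,0,0.0005,0,0],
    [0,0,0.001,0,0],
    [0,0,0.001,0,0]
  ]
}}

```text
clock: 7.92
position: [0.6055, -0.0548, 0.0235]
eef_rot: [-0.145, 0.989, 0.0, -0.0]
force: [0.4, -0.1, 1.3]
grip_width: 0.0001
```

Emit:
{"op": "play_rows", "data": {
  "motion": [
    [0,0,0.0005,0,0],
    [0,0,0.001,0,0],
    [0,0,0.001,0,0]
  ]
}}

```text
clock: 8.3
position: [0.6052, -0.0538, 0.0235]
eef_rot: [-0.145, 0.989, 0.0, 0.0]
force: [1.2, -1.0, -0.6]
grip_width: 0.0004
```

Emit:
{"op": "play_rows", "data": {
  "motion": [
    [0,0,0.0005,0,0],
    [0,0,0.0005,0,0]
  ]
}}

```text
clock: 8.55
position: [0.605, -0.0533, 0.0234]
eef_rot: [-0.145, 0.989, 0.0, 0.0]
force: [-0.1, -0.2, -0.5]
grip_width: 0.0005
```

Emit:
{"op": "play_rows", "data": {
  "motion": [
    [0,0,0.0005,0,0],
    [0,0,0.0005,0,0]
  ]
}}

```text
clock: 8.8
position: [0.6049, -0.0528, 0.0235]
eef_rot: [-0.145, 0.989, 0.0, 0.0]
force: [-0.6, 0.1, 1.0]
grip_width: 0.0004
```

Emit:
{"op": "play_rows", "data": {
  "motion": [
    [0,0,0.0005,0,0],
    [0,0,0.0005,0,0]
  ]
}}

```text
clock: 9.05
position: [0.6048, -0.0523, 0.0235]
eef_rot: [-0.145, 0.989, 0.0, 0.0]
force: [0.6, -0.1, 0.1]
grip_width: 0.0006
```

Emit:
{"op": "play_rows", "data": {
  "motion": [
    [0,0,0.0005,0,0],
    [0,0,0.0005,0,0]
  ]
}}

```text
clock: 9.3
position: [0.6046, -0.0519, 0.0235]
eef_rot: [-0.145, 0.989, 0.0, 0.0]
force: [0.3, 0.4, 0.7]
grip_width: 0.0003
```

Emit:
{"op": "play_rows", "data": {
  "motion": [
    [0,0,0.0005,0,0],
    [0,0,0.0005,0,0]
  ]
}}

```text
clock: 9.55
position: [0.6045, -0.0514, 0.0235]
eef_rot: [-0.145, 0.989, -0.0, 0.0]
force: [0.4, -0.6, 0.7]
grip_width: 0.0006
```

Run:
```python
from h import *
s=status.state();print(jig(s['position'],np.array([.5527,.1229,.023])),s['force'],s['joint_torque'])
for c in('top','scene','wrist'):c=pts(c,['broken_end','break_face'])
```

```text
[-0.0002 -0.1818  0.0005] [ 0.3699 -0.5926  0.6717] [  0.3736 -42.7028 -22.8643   0.1128   0.1662   0.0002]
top broken_end 0.91 [ 0.6578 -0.3626  0.012 ]
top broken_end 0.66 [0.5564 0.125  0.0194]
top break_face 0.94 [0.5523 0.123  0.0251]
scene broken_end 0.88 [ 0.2885 -0.1918  0.0146]
scene broken_end 0.71 [ 0.6603 -0.3687  0.01  ]
scene broken_end 0.6 [0.5556 0.1251 0.0188]
scene break_face 0.83 [0.5534 0.1236 0.0184]
wrist broken_end 0.57 [0.5528 0.1249 0.0255]
wrist break_face 0.56 [0.5538 0.1254 0.0242]
```

Emit:
{"op": "play_rows", "data": {
  "motion": [
    [0,0,0.0005,0,0],
    [0,0,0.0005,0,0]
  ]
}}

```text
clock: 10.25
position: [0.6043, -0.0509, 0.0234]
eef_rot: [-0.145, 0.989, 0.0, -0.0]
force: [-0.3, -1.0, -0.8]
grip_width: 0.0003
```

Emit:
{"op": "play_rows", "data": {
  "motion": [
    [0,0,0.0005,0,0],
    [0,0,0.0005,0,0]
  ]
}}

```text
clock: 10.5
position: [0.6041, -0.0504, 0.0234]
eef_rot: [-0.145, 0.989, 0.0, -0.0]
force: [0.1, -0.7, -0.1]
grip_width: 0.0009
```

Emit:
{"op": "play_rows", "data": {
  "motion": [
    [0,0,0.0005,0,0],
    [0,0,0.0005,0,0]
  ]
}}

```text
clock: 10.75
position: [0.604, -0.0499, 0.0235]
eef_rot: [-0.145, 0.989, 0.0, -0.0]
force: [-0.6, -0.7, 0.2]
grip_width: 0.0006
```

Emit:
{"op": "play_rows", "data": {
  "motion": [
    [0,0,0.0005,0,0],
    [0,0,0.0005,0,0]
  ]
}}

```text
clock: 11.0
position: [0.6041, -0.0498, 0.0235]
eef_rot: [-0.145, 0.989, -0.0, 0.0]
force: [1.6, -1.3, -0.2]
grip_width: 0.0007
```

Emit:
{"op": "play_rows", "data": {
  "motion": [
    [0,0,0.0005,0,0],
    [0,0,0.0005,0,0]
  ]
}}

```text
clock: 11.25
position: [0.6041, -0.0497, 0.0236]
eef_rot: [-0.145, 0.989, -0.001, 0.0]
force: [0.9, -3.9, -0.1]
grip_width: 0.0004
```

Emit:
{"op": "play_rows", "data": {
  "motion": [
    [0,0,0.0005,0,0],
    [0,0,0.0005,0,0]
  ]
}}

```text
clock: 11.5
position: [0.6042, -0.0496, 0.0238]
eef_rot: [-0.145, 0.989, -0.001, 0.0]
force: [1.2, -5.3, -0.8]
grip_width: 0.0001
```

Emit:
{"op": "play_rows", "data": {
  "motion": [
    [0,0,0.0005,0,0],
    [0,0,0.0005,0,0]
  ]
}}

```text
clock: 11.75
position: [0.6042, -0.0496, 0.0239]
eef_rot: [-0.145, 0.989, -0.001, 0.001]
force: [1.8, -5.9, -0.4]
grip_width: 0.0006
```

The fragment is butted at about 5–6 N. I'll hold briefly, then back off, rise and go over to the crossbar's -x side.

Emit:
{"op": "play_rows", "data": {
  "motion": [
    [0,0,0,0,0],
    [0,0,0,0,0],
    [0,0,-0.003,0,0],
    [0,0,-0.01,0,0],
    [0,0,-0.025,0,0],
    [0,0,-0.025,-0.05,0],
    [0,0,-0.025,-0.1,0],
    [0,0,-0.025,-0.15,0],
    [0,0,-0.025,-0.19,0],
    [0,0,-0.025,-0.195,0]
  ]
}}

```text
clock: 13.0
position: [0.6132, -0.0732, 0.2229]
eef_rot: [-0.144, 0.989, -0.001, 0.004]
force: [-0.2, 0.4, -0.3]
grip_width: 0.0005
```

Run:
```python
from h import *
for n in ('top','scene'):c=pts(n,['broken_end','break_face','crossbar','clamp_hinge','tang_end'])
im=c['color'][150:350,200:440,::-1];cv2.imwrite('pics/s2.png',cv2.resize(im,None,fx=3,fy=3,interpolation=2))
s=status.state();print(s['force'])
shift(np.array([.4549,.0445,.22])-.045*JX)
```

```text
top broken_end 0.93 [ 0.2873 -0.192   0.0131]
top broken_end 0.8 [ 0.6591 -0.3571  0.0136]
top broken_end 0.56 [0.555  0.1256 0.023 ]
top break_face 0.95 [0.5522 0.1247 0.0246]
top crossbar 0.58 [0.4588 0.044  0.1492]
top clamp_hinge 0.71 [0.5003 0.0594 0.0744]
top tang_end 0.84 [ 0.782  -0.2422  0.0128]
top tang_end 0.64 [ 0.6017 -0.0389  0.0207]
top tang_end 0.59 [ 0.3455 -0.348   0.007 ]
scene broken_end 0.79 [ 0.2898 -0.1941  0.0114]
scene broken_end 0.66 [0.5581 0.1266 0.019 ]
scene broken_end 0.57 [ 0.6635 -0.3656  0.012 ]
scene break_face 0.85 [0.5546 0.1197 0.0202]
scene break_face 0.69 [0.5415 0.1795 0.0089]
scene break_face 0.31 [0.581  0.0388 0.003 ]
scene crossbar 0.58 [0.4572 0.0466 0.1494]
scene crossbar 0.49 [0.5798 0.0425 0.0013]
scene clamp_hinge 0.94 [0.4982 0.0639 0.0733]
scene tang_end 0.96 [ 0.7806 -0.2425  0.0091]
scene tang_end 0.94 [ 0.6028 -0.0376  0.0189]
scene tang_end 0.78 [ 0.3471 -0.3484  0.0119]
[-0.1526  0.0651  0.6787]
shift [ 0.1607  0.1561 -0.0019] turn 0.02500833735446434
```

View pics/s2.png

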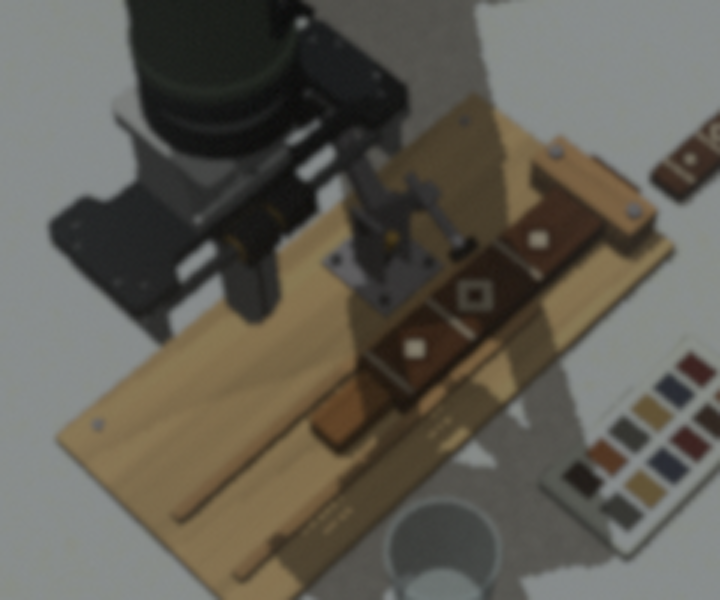

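The picture shows the broken faces closed near (505,245), with no gap. The lever is still open, its foot at (462,245) raised above the fragment. Now to the crossbar.

Emit:
{"op": "play_rows", "data": {
  "motion": [
    [0,0.04,0.039,0,0],
    [0,0.08,0.078,0,0],
    [0,0.12,0.117,0,0],
    [0,0.16,0.156,0,0],
    [0,0.16,0.156,0.03,0],
    [0,0.16,0.156,0.06,0],
    [0,0.16,0.156,0.075,0],
    [0,0.16,0.156,0.075,0],
    [0,0.16,0.156,0.075,0]
  ]
}}

```text
clock: 14.72
position: [0.4137, 0.0314, 0.1444]
eef_rot: [-0.145, 0.989, -0.0, 0.001]
force: [-0.5, -0.4, 0.3]
grip_width: 0.0004
```

Run:
```python
from h import *
c=pts('wrist',['crossbar','clamp_hinge']);save(c,'w2.png')
s=status.state();print(s['position'],s['force'],'tcp rel hinge',jig(s['position'],np.array([.4995,.061,.075])))
```

```text
[0.4137 0.0315 0.1445] [ 0.3085 -0.2492  0.5113] tcp rel hinge [-0.0907 -0.0038  0.0695]
```

View pics/w2.png

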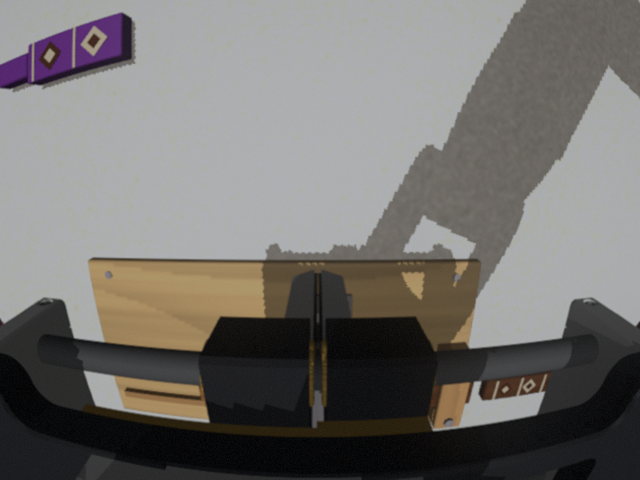

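The wrist view shows the board's -x edge at (285,260). The fingers hide the clamp, as expected on the -x side. I'll advance to the crossbar.

Emit:
{"op": "play_rows", "data": {
  "motion": [
    [0,-0.006,0.001,-0.001,0],
    [0,-0.012,0.002,-0.001,0],
    [0,-0.018,0.002,-0.001,0],
    [0,-0.022,0.002,-0.001,0],
    [0,-0.024,0.002,-0.001,0],
    [0,-0.026,0.002,-0.001,0]
  ]
}}

```text
clock: 15.62
position: [0.437, 0.0411, 0.1443]
eef_rot: [-0.145, 0.989, 0.0, -0.0]
force: [0.4, 0.2, 0.7]
grip_width: 0.0003
```

Emit:
{"op": "play_rows", "data": {
  "motion": [
    [0,-0.001,0,0,0],
    [0,-0.002,0,0,0],
    [0,-0.003,0,-0.0005,0],
    [0,-0.004,0,-0.001,0]
  ]
}}

```text
clock: 16.12
position: [0.4372, 0.0412, 0.1443]
eef_rot: [-0.145, 0.989, -0.001, -0.004]
force: [-8.7, -4.3, 3.6]
grip_width: 0.0004
```

Run:
```python
from h import *
s=status.state();print(s['force']@JX,s['force'],jig(s['position'],np.array([.4995,.061,.075])))
pts('scene',['crossbar'])
```

```text
-9.58549312538389 [-8.7221 -4.2931  3.6127] [-0.0654 -0.0012  0.0693]
```

Emit:
{"op": "play_rows", "data": {
  "motion": [
    [0,-0.003,0,-0.0015,0],
    [0,-0.006,0,-0.003,0],
    [0,-0.01,0,-0.005,0],
    [0,-0.014,0,-0.007,0],
    [0,-0.018,0,-0.009,0],
    [0,-0.022,0,-0.01,0]
  ]
}}

```text
clock: 16.98
position: [0.4577, 0.0474, 0.1552]
eef_rot: [-0.145, 0.989, -0.001, -0.005]
force: [-11.0, -3.6, 8.7]
grip_width: 0.0004
```

Emit:
{"op": "play_rows", "data": {
  "motion": [
    [0,-0.004,0,-0.001,0],
    [0,-0.008,0,-0.0025,0],
    [0,-0.012,0,-0.0035,0],
    [0,-0.016,0,-0.004,0],
    [0,-0.02,0,-0.0045,0],
    [0,-0.02,0,-0.0045,0]
  ]
}}

```text
clock: 17.73
position: [0.4801, 0.054, 0.1598]
eef_rot: [-0.145, 0.989, 0.0, -0.001]
force: [-6.0, -1.6, 3.0]
grip_width: 0.0006
```

Run:
```python
from h import *
s=status.state();print(s['force']@JX,s['force'],jig(s['position'],np.array([.4995,.061,.075])))
pts('scene',['crossbar','broken_end','break_face'])
```

```text
-6.177640025684419 [-5.9747 -1.5823  3.0103] [-0.0206 -0.0011  0.0848]
scene crossbar 0.65 [0.4976 0.0578 0.1625]
scene broken_end 0.97 [ 0.2895 -0.1921  0.0102]
scene broken_end 0.94 [ 0.6624 -0.3676  0.0122]
scene broken_end 0.78 [0.5559 0.126  0.0183]
scene break_face 0.75 [0.5543 0.1205 0.021 ]
```

Emit:
{"op": "play_rows", "data": {
  "motion": [
    [0,-0.004,0,0,0],
    [0,-0.008,0,0,0],
    [0,-0.012,0,0.001,0],
    [0,-0.016,0,0.002,0],
    [0,-0.02,0,0.003,0],
    [0,-0.02,0,0.003,0]
  ]
}}

```text
clock: 18.68
position: [0.5012, 0.0602, 0.1568]
eef_rot: [-0.145, 0.989, 0.0, 0.001]
force: [0.1, -0.6, 0.5]
grip_width: 0.0005
```

Emit:
{"op": "play_rows", "data": {
  "motion": [
    [0,-0.001,0,0,0],
    [0,-0.002,0,0.0005,0],
    [0,-0.002,0,0.0005,0]
  ]
}}

```text
clock: 19.05
position: [0.5021, 0.0605, 0.1564]
eef_rot: [-0.145, 0.989, -0.0, -0.0]
force: [-0.8, -1.8, 0.3]
grip_width: 0.0006
```

Emit:
{"op": "play_rows", "data": {
  "motion": [
    [0,-0.001,0,0,0],
    [0,-0.002,0,0.0005,0],
    [0,-0.002,0,0.0005,0]
  ]
}}

```text
clock: 19.42
position: [0.5043, 0.0611, 0.156]
eef_rot: [-0.145, 0.989, 0.0, 0.0]
force: [-0.2, -0.3, 1.0]
grip_width: 0.0007
```

Emit:
{"op": "play_rows", "data": {
  "motion": [
    [0,-0.001,0,0,0],
    [0,-0.002,0,0.0005,0],
    [0,-0.002,0,0.0005,0]
  ]
}}

```text
clock: 19.8
position: [0.5063, 0.0617, 0.1555]
eef_rot: [-0.145, 0.989, 0.0, 0.0]
force: [-0.9, -0.7, 0.0]
grip_width: 0.0006
```

Emit:
{"op": "play_rows", "data": {
  "motion": [
    [0,-0.001,0,0,0],
    [0,-0.002,0,0.0005,0],
    [0,-0.002,0,0.0005,0]
  ]
}}

```text
clock: 20.18
position: [0.5082, 0.0623, 0.155]
eef_rot: [-0.145, 0.989, 0.0, 0.0]
force: [-0.7, -0.6, 0.3]
grip_width: 0.0005
```

Emit:
{"op": "play_rows", "data": {
  "motion": [
    [0,-0.001,0,0,0],
    [0,-0.002,0,0.001,0],
    [0,-0.002,0,0.001,0]
  ]
}}

```text
clock: 20.55
position: [0.5101, 0.0628, 0.154]
eef_rot: [-0.145, 0.989, 0.0, 0.0]
force: [0.1, -1.1, -0.0]
grip_width: 0.0008
```

Emit:
{"op": "play_rows", "data": {
  "motion": [
    [0,-0.001,0,0,0],
    [0,-0.002,0,0.001,0],
    [0,-0.002,0,0.001,0]
  ]
}}

```text
clock: 20.92
position: [0.5118, 0.0634, 0.153]
eef_rot: [-0.145, 0.989, -0.0, 0.0]
force: [-1.3, -0.1, 1.0]
grip_width: 0.0008
```

Emit:
{"op": "play_rows", "data": {
  "motion": [
    [0,-0.001,0,0,0],
    [0,-0.002,0,0.001,0],
    [0,-0.002,0,0.001,0]
  ]
}}

```text
clock: 21.3
position: [0.5132, 0.0637, 0.1525]
eef_rot: [-0.145, 0.989, -0.0, -0.001]
force: [-3.7, -1.4, 5.7]
grip_width: 0.0004
```

Run:
```python
from h import *
s=status.state();print(s['force']@JX,s['force'],jig(s['position'],np.array([.4995,.061,.075])))
pts('top',['crossbar'])
c=pts('scene',['crossbar','broken_end'])
im=c['color'][150:300,250:450,::-1];cv2.imwrite('pics/s3.png',cv2.resize(im,None,fx=4,fy=4,interpolation=2))
```

```text
-4.002923691693417 [-3.7481 -1.4383  5.747 ] [ 0.0139 -0.0013  0.0775]
scene crossbar 0.79 [0.5288 0.0675 0.1563]
scene crossbar 0.67 [0.5764 0.039  0.0091]
scene broken_end 0.98 [ 0.2897 -0.193   0.0094]
scene broken_end 0.94 [ 0.6647 -0.3686  0.0103]
scene broken_end 0.89 [0.555  0.1261 0.0183]
```

View pics/s3.png

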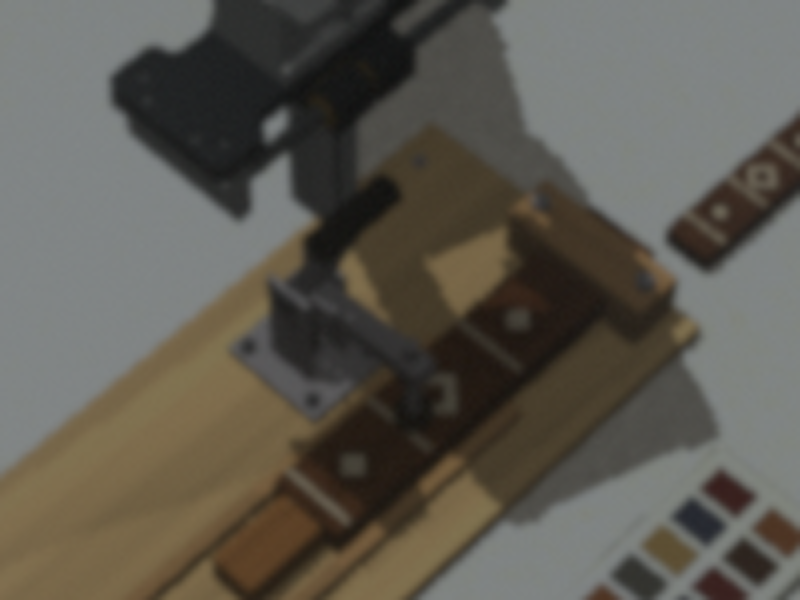

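The foot at (412,410) is at or near the fragment, and the joint is still closed. The z force shows the fingertip is dragging down on the bar, so I'll re-seat it slightly higher and push level.

Emit:
{"op": "play_rows", "data": {
  "motion": [
    [0,0.002,0,0,0],
    [0,0.003,0,-0.002,0],
    [0,0.003,0,-0.004,0],
    [0,0.002,0,-0.004,0],
    [0,0.001,0,-0.004,0],
    [0,0.001,0,-0.004,0]
  ]
}}

```text
clock: 22.3
position: [0.5128, 0.0637, 0.1558]
eef_rot: [-0.145, 0.989, 0.0, -0.0]
force: [0.3, 0.2, -0.8]
grip_width: 0.0009
```

Emit:
{"op": "play_rows", "data": {
  "motion": [
    [0,-0.0005,0,0,0],
    [0,-0.001,0,0,0],
    [0,-0.001,0,0,0]
  ]
}}

```text
clock: 22.68
position: [0.5134, 0.0639, 0.1559]
eef_rot: [-0.145, 0.989, -0.0, -0.0]
force: [-1.0, -1.1, -0.3]
grip_width: 0.0006
```

Emit:
{"op": "play_rows", "data": {
  "motion": [
    [0,-0.0005,0,0,0],
    [0,-0.0005,0,0,0]
  ]
}}

```text
clock: 22.92
position: [0.5135, 0.0639, 0.1558]
eef_rot: [-0.145, 0.989, -0.0, -0.001]
force: [-3.3, -0.2, 2.5]
grip_width: 0.0006
```

Emit:
{"op": "play_rows", "data": {
  "motion": [
    [0,-0.0005,0,0,0],
    [0,-0.0005,0,0,0]
  ]
}}

```text
clock: 23.18
position: [0.5135, 0.0639, 0.1558]
eef_rot: [-0.145, 0.989, -0.0, -0.001]
force: [-5.4, -2.0, 2.1]
grip_width: 0.0007
```

Emit:
{"op": "play_rows", "data": {
  "motion": [
    [0,-0.0005,0,0,0],
    [0,-0.0005,0,0,0]
  ]
}}

```text
clock: 23.42
position: [0.5136, 0.064, 0.1558]
eef_rot: [-0.145, 0.989, -0.0, -0.002]
force: [-5.1, -1.9, 3.6]
grip_width: 0.0007
```

Run:
```python
from h import *
s=status.state();print(s['force']@JX,s['force'],jig(s['position'],np.array([.4995,.061,.075])))
```

```text
-5.477689632533716 [-5.1462 -1.9107  3.5646] [ 0.0144 -0.0012  0.0808]
```

Emit:
{"op": "play_rows", "data": {
  "motion": [
    [0,-0.0005,0,0,0],
    [0,-0.0005,0,0,0]
  ]
}}

```text
clock: 23.68
position: [0.5138, 0.064, 0.1557]
eef_rot: [-0.145, 0.989, -0.0, -0.002]
force: [-6.1, -1.5, 4.8]
grip_width: 0.0008
```

Emit:
{"op": "play_rows", "data": {
  "motion": [
    [0,-0.0005,0,0,0],
    [0,-0.0005,0,0,0]
  ]
}}

```text
clock: 23.92
position: [0.514, 0.0641, 0.1557]
eef_rot: [-0.145, 0.989, -0.0, -0.003]
force: [-7.8, -2.5, 4.6]
grip_width: 0.0005
```

Emit:
{"op": "play_rows", "data": {
  "motion": [
    [0,-0.0004,0,0,0],
    [0,-0.0004,0,0,0],
    [0,-0.0004,0,0,0]
  ]
}}

```text
clock: 24.3
position: [0.5142, 0.0641, 0.1556]
eef_rot: [-0.145, 0.989, -0.0, -0.003]
force: [-7.0, -2.9, 3.6]
grip_width: 0.0006
```

Run:
```python
from h import *
s=status.state();print(s['force']@JX,s['force'],jig(s['position'],np.array([.4995,.061,.075])))
```

```text
-7.531407048660309 [-7.0007 -2.8783  3.6447] [ 0.015  -0.0012  0.0806]
```

Emit:
{"op": "play_rows", "data": {
  "motion": [
    [0,-0.0005,0,0,0],
    [0,-0.0005,0,0,0]
  ]
}}

```text
clock: 24.55
position: [0.5143, 0.0642, 0.1556]
eef_rot: [-0.145, 0.989, -0.0, -0.003]
force: [-8.8, -2.8, 5.1]
grip_width: 0.0002
```

Emit:
{"op": "play_rows", "data": {
  "motion": [
    [0,-0.0003,0,0,0],
    [0,-0.0003,0,0,0]
  ]
}}

```text
clock: 24.8
position: [0.5144, 0.0642, 0.1555]
eef_rot: [-0.145, 0.989, -0.0, -0.003]
force: [-8.6, -3.3, 5.6]
grip_width: 0.0006
```

Run:
```python
from h import *
s=status.state();print(s['force']@JX,s['force'],jig(s['position'],np.array([.4995,.061,.075])))
```

```text
-9.221278055297743 [-8.6466 -3.2722  5.6139] [ 0.0152 -0.0012  0.0805]
```

The push is about 9 N level, 10 N tangential. Now I'll withdraw.

Emit:
{"op": "play_rows", "data": {
  "motion": [
    [0,0.001,0,0,0],
    [0,0.003,0,0,0],
    [0,0.006,0,0,0],
    [0,0.015,0,0,0],
    [0,0.03,0,0,0],
    [0,0.045,0,-0.02,0],
    [0,0.05,0,-0.05,0],
    [0,0.05,0,-0.09,0],
    [0,0.05,0,-0.1,0],
    [0,0.05,0,-0.1,0]
  ]
}}

```text
clock: 26.05
position: [0.4691, 0.0506, 0.2559]
eef_rot: [-0.145, 0.989, -0.0, 0.0]
force: [0.3, -0.0, -0.6]
grip_width: 0.0007
```

Run:
```python
from h import *
s=status.state();print(s['force'],s['position'],s['clock'])
pts('top',['crossbar','broken_end','break_face'])
c=pts('scene',['crossbar','broken_end','break_face','tang_end','clamp_hinge'])
im=c['color'][150:300,250:450,::-1];cv2.imwrite('pics/s4.png',cv2.resize(im,None,fx=4,fy=4,interpolation=2))
```

```text
[ 0.2549 -0.0282 -0.6228] [0.4691 0.0506 0.2559] 26.05
top crossbar 0.21 [0.5518 0.1256 0.026 ]
top broken_end 0.82 [ 0.2871 -0.1861  0.0126]
top broken_end 0.8 [0.5584 0.1254 0.0235]
top break_face 0.86 [0.5539 0.1235 0.0221]
scene crossbar 0.77 [0.5296 0.0672 0.1581]
scene broken_end 0.75 [ 0.6629 -0.3666  0.01  ]
scene broken_end 0.74 [0.5375 0.1786 0.0109]
scene broken_end 0.7 [ 0.2905 -0.1911  0.0093]
scene break_face 0.98 [0.5553 0.1209 0.0204]
scene tang_end 0.88 [ 0.6053 -0.039   0.0201]
scene tang_end 0.61 [ 0.7802 -0.2401  0.0084]
scene tang_end 0.21 [0.5527 0.1193 0.0192]
scene clamp_hinge 0.85 [0.5018 0.0599 0.0733]
scene clamp_hinge 0.37 [ 0.6018 -0.0415  0.0199]
```

View pics/s4.png

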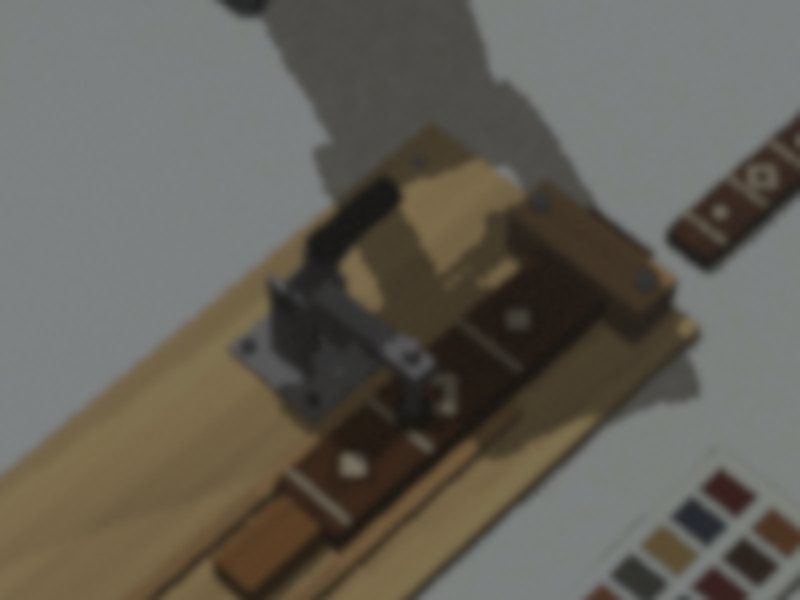

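```bash
python3 -c "
from plant import env;print(env.sign_off())"
```

```text
the job is handed in; nothing more can be done
None
```

The fragment is seated against the fixed board and clamped, and the job was handed in at about 26 s of the 72 s allowed. No verdict was reported.

- **Joint:** I pushed the tang end along the channel until it butted against the board. The tool force settled at about 6 N, which I held briefly. The last pictures show no gap between the broken faces.
- **Clamp:** I pushed the crossbar over dead centre until the foot met the fragment, at a toggle angle of about 0.9 rad estimated from the camera. I then pressed on to about 9 N level, about 10 N along the bar's path. Partway through, the fingertip was dragging down on the bar, so I re-seated it slightly higher before finishing.
- **After withdrawing:** The handle stayed over, the foot sits on the fragment, and the tool force reads about zero. I did not go near the glass, tin or splinter, but I did not re-measure them at the end.

**Not confirmed:** The foot load can't be measured directly. I judge it at about 10 N from the push force and the roughly 1.2 mm of travel after contact.

**Disagreement:** In the last scene picture the network placed the fragment's broken end about 60 mm too far along, on the fixed board. I took this as a misdetection, because the top camera put it within about 1 mm of the board's face along the channel. The measured tang position and the picture also show the joint closed.

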